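# Open a double-door spice cupboard behind a tea box

## Robot

A 7-joint arm with a two-finger parallel gripper is mounted at the origin on a cart in front of the work surface, level with it; the furniture and walls round the work are solid. World frame = base frame: x ahead of the robot, y to its left, z up, the work surface at z = 0. Lengths are in m, angles in rad, forces in N, time in s.
With the tool pointing down it reaches from about 0.425 to 0.925 m from the base axis. Payload 6.8 kg.
Tool frame: the origin (TCP) lies between the finger pads; the fingertips stand 22 mm ahead of it and the grasp point (between the pads) lies 3 mm ahead of it (tips_ahead is the distance from the TCP to the fingertips, in m); z points along the fingers, y is the line along which they close (so a half turn about z gives the same grasp; the last joint's range is limited). The gripper opens to 85 mm and grips with 20 to 120 N. Pads are 22 mm wide; open, the fingers measure 114 mm over their backs; the gripper's body (76 mm by 85 mm) begins 54 mm behind the grasp point. The pads swing forward as they close: fully open they stand 13 mm farther back than shut.
Start: joints at [-1.421, 0.477, 0.022, 1.555, -0.011, 1.109, -0.083], TCP at [0.172, 0.653, 0.253] pointing down, gripper open.
Joint ranges: [-2.96, 2.96], [-0.34, 2.1], [-1.41, 1.46], [0.24, 2.44], [-1.37, 4.51], [0.17, 1.92], [-2.96, 2.96]. Speed limits (rad/s): [2.39, 2.39, 3.14, 3.14, 3.14, 3.14, 3.14].

## Interface

Orientations are given as a rotation vector (axis times angle).
In Python, from bench import * gives the robot as it stands.
- The arm moves only by the shell command python3 -m pendant 'ROWS' [OPENING] [FORCE]. ROWS is text: rows parted by semicolons, each of 6 numbers parted by spaces: the shift along the tool's x, y, z in units of 12 cm (1.0 is 12 cm), then the turn, a rotation vector about the tool's x, y, z in units of 45 degrees (1.0 is 45 degrees). In form: x y z rx ry rz; .... A call has 1 to 10 rows; each row is the pose to reach, as a shift and turn from the pose commanded when the call began, along the tool's axes at that moment; what a row does not reach only later rows make up. A row lasts 1/10 s, in which the tool goes at most 50 mm and 8.59 degrees, less where a joint would pass 70% of its speed; a pose out of reach is approached as far as the arm can. A call with a number of a shift or a turn outside -1 to 1 is refused whole. A call with a gripper value outside its range is refused whole. OPENING is the closure, from 0 (fully open) to 1 (shut), set as the call begins (- or left out, the last holds). The fingers move at their own pace and stop on an object; FORCE is the grip in N (left out, the last holds). Time passes only in rows, so rows that repeat a pose let the fingers close. It gives the time, the measured TCP pose, the force, the opening and the grip force at its end, in the units of the state.
- get_obs(): the state, without advancing time (a new reading comes with each control period).
- read_camera(name): name is "scene" or "top" or "wrist"; returns the picture (384x512x3 uint8, red, green, blue); there is no depth.
- camera_params(name): a dict with "fx", "fy", "cx", "cy" (pixels), "k1" (the pictures are not rectified: a ray, as slopes to the right and down, at radius r is drawn at 1 + k1 r^2 times it, then the intrinsics apply), "position" and "attitude" of the camera in the world. Camera axes: x right, y up, looking along -z (the intrinsics and any distortion apply to the point x, -y, -z); pixel columns grow to the right and rows downward; lengths in m; the calibration is good to about 2 mm. A picture is of the moment at which its call begins: read the wrist's pose just before it. camera_params takes no time and is no camera call; for the wrist camera it gives the pose at the moment of the call.
- close_job(): hands the job in; it is judged then, once.
The state is a dict: "t": time; "q": joint angles; "qd": joint speeds; "tau": joint torques, N m; "tcp_pos": TCP position; "orientation": TCP orientation; "wrist_force": force on the tool from outside, world axes, zero at the start; "torque": the same for the moment, N m; "gripper_width": opening from 0.0 (shut) to 1.0 (fully open); "finger_force": force on a finger pad.
Only numpy, scipy, OpenCV 4.12 (cv2) and the standard library are available. Lean on these libraries where they do the work, as an engineer would, in place of code of your own. Each camera call takes 0.05 s, during which the arm holds its last target. There are 200 camera calls.

## Task

Open up the small spice cupboard. A tea box stands in the way of its doors: first move it aside on the worktop, still upright, far enough that neither door touches it. Then slide the red thumb latch on top of the cupboard across to the right to release the left door, swing the left door wide open first, then the right door that it overlaps, and leave both standing wide open, about square to the front or further, with the mug, the egg timer and the garlic left where they are.

Things in the scene. Friction and masses are not known exactly. Their poses are not given: they have to be found in the camera images.
- cupboard: Fixed wooden cupboard, 110 deep (x), 260 wide (y), 215 high, origin at the centre of its underside; the two white doors face its -x, +y is left. Doors: heights 67 to 213, front faces 67 mm before the origin, 129 long from hinge to free edge, meeting at y = 0. The latch's tongue holds a steel lug on the left door's top edge (y 22 to 40, up to height 232). Only the latch is on its bare top.
- latch (a joint): Travel of the thumb latch on the cupboard's top, m: 0 latched (starts at 0 to 0.004); slides toward the cupboard's -y (right seen from the robot), stop at 0.026, stays where left, takes about 2 to 3 N. Beyond about 0.016 the left door is released and a spring plunger pops it ajar to about 0.4 to 0.6 rad.
- latch_tab (a point): Centre of the latch's red thumb tab (moves with the latch): 22 (x) x 14 (y) x 24 high, upright on the latch plate, top 248 above the worktop, 33 above the cupboard's top. Push it on its left (+y) side, where the cupboard's top (height 215) is bare from 6 mm beside the tab.
- left_door (a joint): Angle of the left door, rad: 0 shut, grows as it swings out toward the robot, 1.57 square to the front, stop at 1.75. Light friction (about 0.05 N m) holds it where left. Its free edge carries a 7 mm thick strip that covers the right door's edge by 14 mm (143 from the hinge to its tip): the right door opens only after it.
- left_door_hinge (a point): Point on the left door's vertical hinge line, at the front outer (+y) corner of the cupboard, height 195.
- left_door_pull (a point): Middle of the pocket of the left door's pull, height 195, moves with the door; shut: 18 before the hinge line, 60 along the door from it. The pull is a dark steel lip on the outer face: floor (top at height 180) and lip 50 long, 6 thick, up to height 214. Pocket 36 wide between face and lip, open above and at both ends: closed fingertips lowered into it pull the lip outward.
- right_door (a joint): Angle of the right door, rad: 0 shut, grows as it swings out toward the robot, 1.57 square to the front, stop at 1.75; stays where it is left.
- right_door_hinge (a point): Point on the right door's vertical hinge line, at the front outer (-y) corner of the cupboard, height 195.
- right_door_pull (a point): Middle of the pocket of the right door's pull (mirror image of the left one: 18 mm in front of the hinge line and 60 mm from it along the door when shut), height 195; moves with the door.
- tea_box: Dark blue tea box, 64 (x) x 78 (y) x 102 high, about 0.12 kg, standing upright before the left or the right door, in its swing. Origin at the centre of its underside. Its 64 mm width can be gripped from above; the door pulls (heights 174 to 214) jut out 42 mm above it, so keep the gripper's body clear of them.
- mug: Orange mug, about 79 wide, 109 over its handle, 97 high, a bystander near the front edge of the worktop. Origin at the middle of its outline on its underside (handle included, the handle toward its -y).
- egg_timer: Red and white round egg timer, 64 across, 55 high, a bystander near the front edge of the worktop. Origin at the centre of its underside.
- garlic: Garlic bulb, 60 across, 59 high, a bystander before the other door; the doors swing over it. Origin at the centre of its underside.

How it is judged:
On the way, in this order (a step that is already met when the one before it is completed fails the run):
1. the latch is slid and the left door springs ajar while the right door is still shut (value of joint latch above 0.013 m and value of joint left_door above 0.15 rad and value of joint right_door below 0.15 rad), for 0.1 s.
2. the left door is swung wide open while the right door is still shut (value of joint left_door above 1.4 rad and value of joint right_door below 0.15 rad), for 0.2 s.
3. the right door is swung wide open too (value of joint each of left_door, right_door above 1.4 rad), for 0.2 s.
At the end, for the whole second after the job is handed in: both doors stand open by more than 1.4 rad (80 degrees), and the tea box stands upright (within 0.15 rad) and still on the worktop (all of step 3 and angle between tea_box's own z axis and vertical below 0.15 rad and height (world z) of tea_box between -0.02 and 0.02 m and linear speed of tea_box below 0.02 m/s); the robot touches nothing.
It fails at once if a door or the cupboard pushes against the tea box (more than 1 N) (contact force between cupboard and tea_box above 1 N).
It fails at once if the tea box is tipped by more than 0.6 rad (angle between tea_box's own z axis and vertical above 0.6 rad).
It fails at once if the mug is moved by more than 3 cm (distance of mug from where it was at the start of the episode above 0.03 m).
It fails at once if the egg timer is moved by more than 3 cm (distance of egg_timer from where it was at the start of the episode above 0.03 m).
It fails at once if the garlic is moved by more than 3 cm (distance of garlic from where it was at the start of the episode above 0.03 m).
It also fails if it takes over 72 s, if anything falls off the work surface, if the arm or the gripper's body presses on something with over 40 N, if the wrist force passes 120 N, or if a joint passes its speed limit or range.

## Working session

There is one attempt and no reset: what is moved stays moved. The work goes in short steps, Python scripts to look and compute and a shell command to move; the robot and the scene stay as the last step left them, time stands still between calls to the robot, and variables do not carry over. Pictures are saved under pics/ and viewed, at most 10 in all, crops included, and the job is handed in when it is done.

```bash
mkdir -p pics; ls; python3 - <<'E'
from bench import *
import cv2
o=get_obs();print(o)
for n in("scene","top"):
    p=camera_params(n);print(n,p)
    cv2.imwrite(f"pics/{n}0.png",read_camera(n)[:,:,::-1])
E
```

```text
pics
{'t': 0.0, 'q': array([-1.42108776,  0.47781054,  0.02232476,  1.55644078, -0.01151238,
        1.10931141, -0.08309192]), 'qd': array([-1.65110728e-05, -2.18602054e-04, -5.51887669e-06, -1.04591743e-03,
       -1.79582887e-03, -1.12885355e-03,  4.47282413e-04]), 'tau': array([-2.19275580e-05, -5.96458304e+01,  1.60813920e+00, -2.81202650e+01,
        1.24056620e-02,  9.42119979e-03,  3.47666258e-06]), 'tcp_pos': array([0.17195807, 0.65215853, 0.2523229 ]), 'orientation': array([-4.03770341e-01, -3.11541735e+00,  2.88784478e-03]), 'wrist_force': array([ 0.06795861, -0.53682801,  0.31702116]), 'torque': array([ 0.02274926,  0.01252716, -0.00356408]), 'finger_force': 0.0, 'gripper_width': 1.0019171597273875}
scene {'fx': 467.7798672733101, 'fy': 467.7798672733101, 'cx': 253.48695632764472, 'cy': 195.54164245139623, 'k1': -0.13573921251215307, 'position': array([-0.08308373, -0.54528591,  0.97398083]), 'attitude': array([ 0.79572038, -0.32257993, -0.73599641])}
top {'fx': 449.8136484422792, 'fy': 449.8136484422792, 'cx': 249.49487086008511, 'cy': 192.49708569633506, 'k1': -0.13766761410948816, 'position': array([0.3326602 , 0.06819196, 1.21298767]), 'attitude': array([ 0.169255  , -0.13227457, -1.58961995])}
```

View pics/scene0.png

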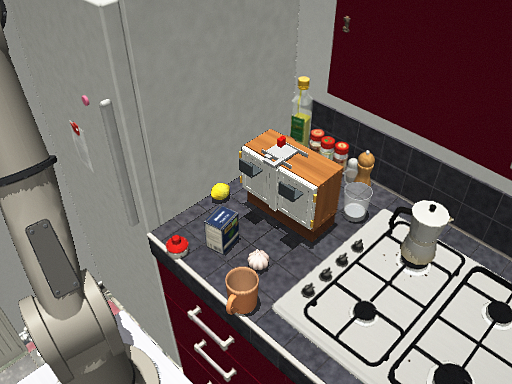

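View pics/top0.png

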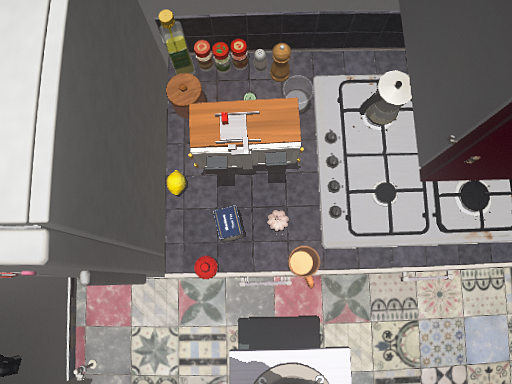

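The scene view shows the cupboard at (290,185), the tea box at (222,230), the garlic at (258,260), the mug at (241,290) and the egg timer at (177,246). The top view shows the box at (229,222), before the left door.

```bash
cat > h.py <<'E'
from bench import *
import numpy as np, cv2
from scipy.spatial.transform import Rotation as R
def ray(n,uv,p=None):
    p=p or camera_params(n)
    K=np.array([[p['fx'],0,p['cx']],[0,p['fy'],p['cy']],[0,0,1]])
    s=cv2.undistortPoints(np.array(uv,float).reshape(-1,1,2),K,np.array([p['k1'],0,0,0,0.]))[:,0]
    d=np.c_[s[:,0],-s[:,1],-np.ones(len(s))]
    return p['position'],R.from_rotvec(p['attitude']).apply(d)
def onz(n,uv,z,p=None):
    c,d=ray(n,uv,p); return c+d*((z-c[2])/d[:,2])[:,None]
def proj(n,X,p=None):
    p=p or camera_params(n)
    x=R.from_rotvec(p['attitude']).inv().apply(np.atleast_2d(X)-p['position'])
    s=np.c_[x[:,0],-x[:,1]]/-x[:,2:]
    s*=1+p['k1']*(s**2).sum(1)[:,None]
    return s*[p['fx'],p['fy']]+[p['cx'],p['cy']]
def blob(img,lo,hi,roi):
    h=cv2.cvtColor(img,cv2.COLOR_RGB2HSV);m=cv2.inRange(h,np.array(lo),np.array(hi))
    k=np.zeros_like(m);x0,y0,x1,y1=roi;k[y0:y1,x0:x1]=1;m*=k
    c=max(cv2.findContours(m,0,2)[0],key=cv2.contourArea);return c
def cm(c):
    m=cv2.moments(c);return [m['m10']/m['m00'],m['m01']/m['m00']]
E
python3 - <<'E'
from h import *
im=cv2.imread("pics/top0.png")[:,:,::-1].copy()
t=blob(im,(105,80,40),(125,255,255),(200,190,260,255));r=cv2.minAreaRect(t)
print("tea",r,onz("top",cv2.boxPoints(r),.102)[:,:2].round(3),onz("top",[cm(t)],.102))
w=blob(im,(8,100,80),(22,255,255),(180,90,310,160));r=cv2.minAreaRect(w)
print("wood",r);P=onz("top",cv2.boxPoints(r),.215);print(P[:,:2].round(3),cv2.boxPoints(r))
l=blob(im,(0,180,120),(5,255,255),(210,105,240,130));print("tab",cv2.boundingRect(l),onz("top",[cm(l)],.248))
g=blob(im,(0,0,150),(40,80,255),(262,203,295,235));print("garlic",cv2.boundingRect(g),onz("top",[cm(g)],.035))
e=blob(im,(0,180,100),(5,255,255),(190,250,225,280));print("timer",cv2.boundingRect(e),onz("top",[cm(e)],.05))
m=blob(im,(5,60,80),(20,255,255),(285,240,325,290));print("mug",cv2.boundingRect(m),onz("top",[cm(m)],.09))
c=cv2.resize(im[90:280,165:335],None,fx=3.1,fy=3.1,interpolation=2);cv2.imwrite("pics/crop1.png",c[:,:,::-1])
E
```

```text
tea ((227.48196411132812, 221.79837036132812), (28.687175750732422, 17.636028289794922), 76.75948333740234) [[0.506 0.178]
 [0.515 0.135]
 [0.445 0.119]
 [0.436 0.162]] [[0.47531727 0.14838712 0.102     ]]
wood ((240.0, 118.5), (57.0, 120.0), 90.0)
[[ 0.781  0.251]
 [ 0.772 -0.036]
 [ 0.63  -0.029]
 [ 0.638  0.249]] [[180.  90.]
 [300.  90.]
 [300. 147.]
 [180. 147.]]
tab (221, 112, 7, 10) [[0.69642767 0.14250217 0.248     ]]
garlic (267, 210, 22, 21) [[0.48558855 0.02110778 0.035     ]]
timer (195, 256, 22, 23) [[0.36630599 0.21016906 0.05      ]]
mug (288, 245, 33, 43) [[ 0.37010468 -0.03895796  0.09      ]]
```

View pics/crop1.png

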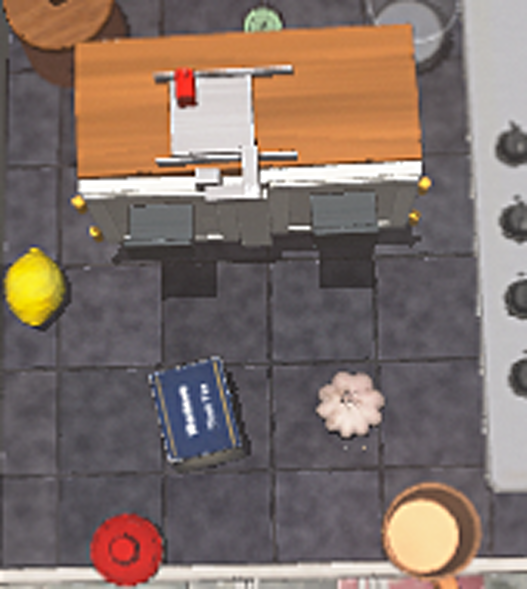

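The crop shows the cupboard top with corners (75,44), (411,25), (421,176) and (79,193), and the tab at (185,87). The tea box top has corners (150,373), (220,356), (243,449) and (172,463).

```bash
python3 - <<'E'
from h import *
f=lambda a:np.array(a)/3.1+[165-.3,90-.3]
W=onz("top",f([(75,44),(411,25),(421,163),(79,179)]),.215)[:,:2]
print("wood",W.round(4)); print([np.linalg.norm(W[i]-W[i-1]).round(3) for i in range(4)])
D=onz("top",f([(80,193),(421,177)]),.213)[:,:2];print("doorfront",D.round(4),np.linalg.norm(D[0]-D[1]))
T=onz("top",f([(150,373),(220,356),(243,449),(172,463)]),.102)[:,:2];print("tea",T.round(4),T.mean(0),[np.linalg.norm(T[i]-T[i-1]).round(3) for i in range(4)])
# yaw estimates
v=(W[0]-W[1])+(W[3]-W[2])+(D[0]-D[1]);yaw=np.arctan2(-v[0],v[1]);print("yaw",yaw)
v=T[0]-T[3]+T[1]-T[2];w=T[0]-T[1]+T[3]-T[2];print("tea yaw",np.arctan2(v[1],v[0]),np.arctan2(-w[0],w[1]))
c,s=np.cos(yaw),np.sin(yaw);Rm=np.array([[c,-s],[s,c]])
wm=W.mean(0); dm=D.mean(0)
print("origin from wood",wm,"from doorfront",dm+Rm@[.067,0])
tab=np.array([.6964,.1425]);print("tab local",Rm.T@(tab-dm-Rm@[.067,0]))
print(get_obs()['t'])
E
```

```text
wood [[ 0.7448  0.229 ]
 [ 0.7518 -0.0286]
 [ 0.6414 -0.0309]
 [ 0.6366  0.225 ]]
[np.float64(0.108), np.float64(0.258), np.float64(0.11), np.float64(0.256)]
doorfront [[ 0.6262  0.2245]
 [ 0.6311 -0.0306]] 0.2551422563693093
tea [[0.506  0.1842]
 [0.5185 0.1273]
 [0.4427 0.1102]
 [0.4328 0.1671]] [0.47497797 0.14719308] [np.float64(0.075), np.float64(0.058), np.float64(0.078), np.float64(0.058)]
yaw 0.021806803950015767
tea yaw 0.2257881003277738 0.19402096995405912
origin from wood [0.69363818 0.09861901] from doorfront [0.69564904 0.09838453]
tab local [0.00171272 0.04408861]
0.1
```

```bash
python3 - <<'E'
from h import *
o=get_obs();print(R.from_rotvec(o['orientation']).as_matrix().round(4).tolist())
print("counter left edge z0",onz("top",[(165,180),(165,270)],0)[:,:2])
print("counter left/front corner from scene z0",onz("scene",[(150,236)],0))
for z in (0,.2,.4,.6): print("fridge front bottom edge", z,onz("top",[(100,272),(160,272),(85,280)],z)[:,:2].round(3).tolist())
# triangulate handle end
for a in [(85,280),(30,273)]:
  for b in [(105,100),(132,230)]:
    c1,d1=ray("top",[a]);c2,d2=ray("scene",[b]);A=np.c_[d1[0],-d2[0]];t=np.linalg.lstsq(A,c2-c1,rcond=None)[0];print(a,b,c1+d1[0]*t[0],c2+d2[0]*t[1])
E
```

```text
[[-0.967, 0.2549, -0.0003], [0.2549, 0.967, -0.0016], [-0.0001, -0.0016, -1.0]]
counter left edge z0 [[0.60985924 0.32915372]
 [0.36140607 0.3265526 ]]
counter left/front corner from scene z0 [[ 3.44117048e-01  3.13181318e-01 -1.11022302e-16]]
fridge front bottom edge 0 [[0.358, 0.508], [0.356, 0.34], [0.336, 0.55]]
fridge front bottom edge 0.2 [[0.354, 0.435], [0.352, 0.295], [0.336, 0.471]]
fridge front bottom edge 0.4 [[0.349, 0.363], [0.348, 0.251], [0.335, 0.391]]
fridge front bottom edge 0.6 [[0.345, 0.29], [0.345, 0.206], [0.334, 0.312]]
(85, 280) (105, 100) [0.33488464 0.38291973 0.42059014] [0.33824522 0.38092188 0.41980606]
(85, 280) (132, 230) [ 0.33660643  0.6265289  -0.19275041] [ 0.40906118  0.57161169 -0.21435926]
(30, 273) (105, 100) [0.34824484 0.51854441 0.36658908] [0.38882762 0.49211721 0.35327493]
(30, 273) (132, 230) [ 0.36164626  0.90580812 -0.36123968] [ 0.49801099  0.77347872 -0.42913874]
```

```bash
cat >> h.py <<'E'
def rows(*ts):
    """targets (x,y,z,az) az=world azimuth of tool y in deg (tool down); prints units relative to measured pose"""
    o=get_obs();Q=R.from_rotvec(o['orientation']);print("t",round(o['t'],2),"tcp",o['tcp_pos'].round(4),"az",np.degrees(np.arctan2(*Q.as_matrix()[[1,0],1])).round(1),"q",o['q'].round(2))
    for x,y,z,az in ts:
        a=np.radians(az);Y=np.array([np.cos(a),np.sin(a),0]);Z=np.array([0,0,-1.]);M=np.c_[np.cross(Y,Z),Y,Z]
        d=Q.inv().apply(np.array([x,y,z])-o['tcp_pos'])/.12
        r=(Q.inv()*R.from_matrix(M)).as_rotvec()/np.radians(45)
        print((x,y,z,az),"->",*d.round(3),*r.round(3))
E
python3 -m pendant '0 -0.4 -0.1 0 0 0;0 -0.8 -0.2 0 0 0;0 -0.95 -0.3 0 0 0;0 -0.95 -0.3 0 0 0'
python3 -c "
from h import *
rows((.13,.43,.30,75),(.22,.36,.3,80))"
```

```text
t: 0.5
tcp_pos: [0.1428, 0.5409, 0.2909]
orientation: [-0.404, -3.116, -0.002]
wrist_force: [-0.1, 1.1, 0.5]
gripper_width: 1.003
finger_force: 0.0
t 0.5 tcp [0.1428 0.5409 0.2909] az 75.2 q [-1.43  0.25  0.01  1.79 -0.    1.09 -0.11]
(0.13, 0.43, 0.3, 75) -> -0.133 -0.921 -0.078 0.002 -0.0 0.005
(0.22, 0.36, 0.3, 80) -> -1.007 -1.294 -0.078 0.002 -0.0 -0.106
```

```bash
python3 -m pendant '-0.06 -0.4 0 0 0 0;-0.13 -0.8 0 0 0 0;-0.2 -0.95 0 0 0 0;-0.5 -0.98 0 0 0 0;-0.8 -1 0 0 0 0;-0.9 -1 0 0 0 0;-0.9 -1 0 0 0 0'
python3 -c "
from h import *
rows((.28,.31,.29,85),(.34,.25,.28,93),(.40,.20,.26,101))"
```

```text
t: 1.2
tcp_pos: [0.2187, 0.3989, 0.2889]
orientation: [0.41, 3.114, -0.0]
wrist_force: [-0.0, -0.7, 0.0]
gripper_width: 0.998
finger_force: 0.0
t 1.2 tcp [0.2187 0.3989 0.2889] az 75.0 q [-1.3   0.07  0.1   2.02 -0.01  1.05  0.11]
(0.28, 0.31, 0.29, 85) -> -0.685 -0.583 -0.008 -0.0 0.0 -0.222
(0.34, 0.25, 0.28, 93) -> -1.297 -0.937 0.075 -0.0 0.0 -0.4
(0.4, 0.2, 0.26, 101) -> -1.888 -1.21 0.242 -0.0 0.0 -0.578
```

```bash
python3 -m pendant '-0.1 -0.3 0 0 0 -0.05;-0.3 -0.5 0 0 0 -0.1;-0.5 -0.65 0 0 0 -0.2;-0.73 -0.76 0 0 0 -0.3;-0.95 -0.85 0 0 0 -0.4;-1 -0.86 0 0 0 -0.5;-1 -0.86 0 0 0 -0.58;-1 -0.86 0 0 0 -0.58'
python3 -c "
from h import *
rows((.40,.19,.27,101),(.475,.147,.25,101.7),(.475,.147,.075,101.7))"
```

```text
t: 2.0
tcp_pos: [0.306, 0.2697, 0.2891]
orientation: [0.313, -3.126, 0.0]
wrist_force: [0.2, -0.3, 0.1]
gripper_width: 0.998
finger_force: 0.0
t 2.0 tcp [0.306  0.2697 0.2891] az 101.4 q [-1.14 -0.03  0.27  2.12  0.01  1.05  0.89]
(0.4, 0.19, 0.27, 101) -> -0.636 -0.806 0.159 -0.0 -0.0 0.01
(0.475, 0.147, 0.25, 101.7) -> -1.178 -1.281 0.326 -0.0 -0.0 -0.006
(0.475, 0.147, 0.075, 101.7) -> -1.178 -1.281 1.784 -0.0 -0.0 -0.006
```

```bash
python3 -m pendant '-0.2 -0.3 0 0 0 0;-0.4 -0.6 0 0 0 0;-0.64 -0.85 0 0 0 0;-0.9 -0.98 0 0 0 0;-0.95 -1 0 0 0 0;-0.95 -1 0 0 0 0'
python3 - <<'E'
from h import *
rows((.475,.147,.25,101.7),(.475,.147,.075,101.7))
p=camera_params("wrist");print(p);cv2.imwrite("pics/w1.png",read_camera("wrist")[:,:,::-1])
E
```

```text
t: 2.6
tcp_pos: [0.4423, 0.1741, 0.2889]
orientation: [0.308, -3.126, 0.001]
wrist_force: [-0.6, 0.8, -0.3]
gripper_width: 1.001
finger_force: 0.0
t 2.6 tcp [0.4423 0.1741 0.2889] az 101.2 q [-0.95  0.1   0.48  2.   -0.05  1.05  1.32]
(0.475, 0.147, 0.25, 101.7) -> -0.224 -0.275 0.324 -0.001 -0.001 -0.01
(0.475, 0.147, 0.075, 101.7) -> -0.224 -0.274 1.783 -0.001 -0.001 -0.01
{'fx': 300.7961548368935, 'fy': 300.7961548368935, 'cx': 255.4221916629202, 'cy': 186.63547740722953, 'k1': -0.0008367336520530677, 'position': array([0.37332935, 0.15996526, 0.40984814]), 'attitude': array([-0.20079365, -0.24379177,  1.75361822])}
```

View pics/w1.png

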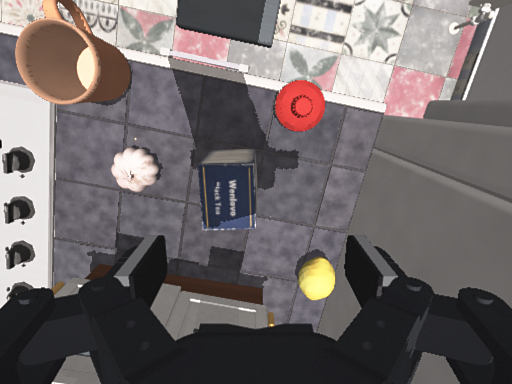

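The wrist view shows the box's top face with corners (202,164), (256,163), (256,228) and (203,230). The garlic is at (134,170) and the timer at (300,105).

```bash
python3 - <<'E'
from h import *
p=camera_params("wrist")
P=onz("wrist",[(202,164),(256,163),(256,229),(203,230)],.102,p)[:,:2];print(P.round(4),P.mean(0),[np.linalg.norm(P[i]-P[i-1]).round(3) for i in range(4)])
v=P[3]-P[0]+P[2]-P[1];print("az",np.degrees(np.arctan2(v[1],v[0])))
print(proj("wrist",[(.475,.147,.102),(.4856,.021,.05),(.366,.21,.05)],p).round(0))
E
```

```text
[[0.4447 0.1178]
 [0.4327 0.1728]
 [0.5056 0.1874]
 [0.5182 0.13  ]] [0.47530105 0.15199154] [np.float64(0.075), np.float64(0.056), np.float64(0.074), np.float64(0.059)]
az 10.342429805987914
[[225. 196.]
 [126. 172.]
 [299. 105.]]
```

```bash
python3 -m pendant '-0.23 -0.25 0.2 0 0 0;-0.23 -0.25 0.6 0 0 0;-0.23 -0.25 0.95 0 0 0;-0.23 -0.25 1 0 0 0'
python3 -m pendant '0 0 0.3 0 0 0;0 0 0.6 0 0 0;0 0 0.77 0 0 0;0 0 0.77 0 0 0;0 0 0.77 0 0 0'
python3 -m pendant '0 0 0 0 0 0;0 0 0 0 0 0;0 0 0 0 0 0;0 0 0 0 0 0;0 0 0 0 0 0;0 0 0 0 0 0;0 0 0 0 0 0;0 0 0 0 0 0' 1 30
python3 -c "
from h import *
rows((.435,.10,.083,101.5))"
```

```text
t: 3.05
tcp_pos: [0.4705, 0.1496, 0.1652]
orientation: [0.312, -3.117, 0.004]
wrist_force: [-1.5, 0.1, -0.1]
gripper_width: 1.003
finger_force: 0.0
t: 3.55
tcp_pos: [0.4752, 0.1504, 0.0783]
orientation: [-0.312, 3.125, 0.002]
wrist_force: [0.6, 0.3, 1.3]
gripper_width: 0.997
finger_force: 0.0
t: 4.35
tcp_pos: [0.4759, 0.1501, 0.0788]
orientation: [-0.31, 3.124, 0.003]
wrist_force: [-0.8, -0.5, 7.4]
gripper_width: 0.745
finger_force: 31.6
t 4.35 tcp [0.4759 0.1501 0.0788] az 101.4 q [-0.75  0.47  0.4   2.13 -0.32  0.59  1.65]
(0.435, 0.1, 0.083, 101.5) -> 0.416 -0.342 -0.037 0.002 0.004 -0.003
```

```bash
python3 -m pendant '0 0 -0.1 0 0 0;0.15 -0.1 -0.12 0 0 0;0.3 -0.25 -0.12 0 0 0;0.42 -0.34 -0.12 0 0 0;0.42 -0.34 -0.12 0 0 0;0.42 -0.34 -0.06 0 0 0;0.42 -0.34 0 0 0 0;0.42 -0.34 0.01 0 0 0;0.42 -0.34 0.01 0 0 0'
python3 - <<'E'
from h import *
rows((.435,.10,.083,101.5))
E
```

```text
t: 5.25
tcp_pos: [0.4353, 0.1006, 0.0769]
orientation: [-0.313, 3.124, 0.002]
wrist_force: [-5.4, -1.6, 24.3]
gripper_width: 0.748
finger_force: 35.9
t 5.25 tcp [0.4353 0.1006 0.0769] az 101.4 q [-0.7   0.41  0.4   2.25 -0.32  0.53  1.72]
(0.435, 0.1, 0.083, 101.5) -> 0.003 -0.005 -0.051 0.002 0.003 -0.002
```

```bash
python3 -m pendant '0 0 -0.03 0 0 0;0 0 -0.03 0 0 0;0 0 -0.03 0 0 0;0 0 -0.03 0 0 0;0 0 -0.03 0 0 0' 0
python3 -m pendant '0 0 -0.2 0 0 0;0 0 -0.6 0 0 0;0 0 -1 0 0 0;0 0 -1 0 0 0' 
python3 -m pendant '0 0 -0.4 0 0 0;0 0 -0.8 0 0 0;0 0 -1 0 0 0;0 0 -1 0 0 0' 1
python3 - <<'E'
from h import *
rows((.56,.15,.33,91.2),(.695,.18,.32,91.2))
im=read_camera("top");s=read_camera("scene")
cv2.imwrite("pics/top2.png",cv2.resize(im[90:290,155:335],None,fx=2.6,fy=2.6)[:,:,::-1])
a=cm(blob(cv2.imread("pics/top0.png")[:,:,::-1].copy(),(0,180,90),(6,255,255),(210,105,240,130)))
l=blob(cv2.imread("pics/scene0.png")[:,:,::-1].copy(),(0,180,90),(6,255,255),(270,130,295,155));b=cm(l);print(a,b,cv2.boundingRect(l))
c1,d1=ray("top",[a]);c2,d2=ray("scene",[b]);t=np.linalg.lstsq(np.c_[d1[0],-d2[0]],c2-c1,rcond=None)[0];print(c1+d1[0]*t[0],c2+d2[0]*t[1])
E
```

```text
t: 5.75
tcp_pos: [0.4334, 0.0994, 0.079]
orientation: [0.31, -3.126, 0.0]
wrist_force: [-0.9, 0.3, 0.5]
gripper_width: 1.004
finger_force: 0.0
t: 6.15
tcp_pos: [0.4369, 0.1002, 0.2044]
orientation: [-0.308, 3.117, 0.007]
wrist_force: [0.7, 0.8, -0.0]
gripper_width: 0.999
finger_force: 0.0
t: 6.55
tcp_pos: [0.4352, 0.1, 0.3223]
orientation: [-0.31, 3.121, 0.005]
wrist_force: [-1.0, -0.0, -0.4]
gripper_width: 0.329
finger_force: 0.0
t 6.55 tcp [0.4352 0.1    0.3223] az 101.3 q [-0.91 -0.01  0.55  2.02  0.    1.12  1.41]
(0.56, 0.15, 0.33, 91.2) -> -1.102 0.204 -0.057 0.004 0.007 0.225
(0.695, 0.18, 0.32, 91.2) -> -2.254 0.228 0.033 0.004 0.007 0.225
[224.28048780487805, 117.02439024390245] [280.9770992366412, 140.81424936386767] (277, 135, 9, 12)
[0.70028496 0.1432101  0.23696363] [0.69990067 0.1435173  0.23684249]
```

View pics/top2.png

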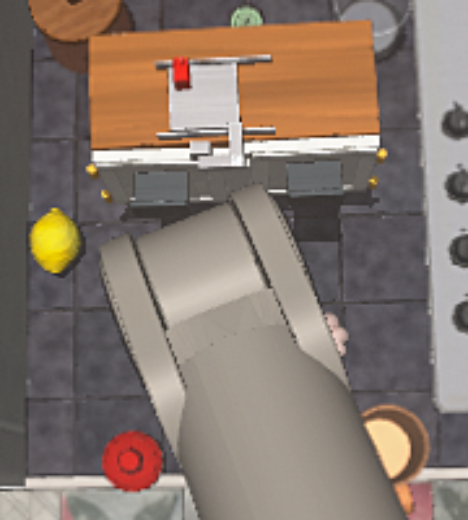

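The crop from above shows the arm hiding the box, with the tab at (181,72) unchanged. The two-view tab position has height 0.237, which agrees with the given size.

```bash
python3 -m pendant '-0.3 0.05 0 0 0 0.05;-0.6 0.1 0 0 0 0.1;-0.9 0.16 0 0 0 0.2;-1 0.2 0 0 0 0.225;-1 0.2 0 0 0 0.225'
python3 -c "
from h import *
rows((.70,.182,.32,91.2),(.70,.182,.247,91.2))"
```

```text
t: 7.15
tcp_pos: [0.5465, 0.1472, 0.3168]
orientation: [0.034, -3.138, 0.005]
wrist_force: [-0.4, -0.9, 0.2]
gripper_width: 0.001
finger_force: 0.0
t 7.15 tcp [0.5465 0.1472 0.3168] az 91.3 q [-0.86  0.27  0.6   1.77 -0.16  1.15  1.38]
(0.7, 0.182, 0.32, 91.2) -> -1.285 0.262 -0.032 -0.004 -0.004 0.001
(0.7, 0.182, 0.247, 91.2) -> -1.287 0.264 0.577 -0.004 -0.004 0.001
```

```bash
python3 -m pendant '-0.4 0.1 0 0 0 0;-0.8 0.2 0 0 0 0;-1 0.26 0 0 0 0;-1 0.26 0 0 0 0'
python3 -m pendant '-0.29 0 0 0 0 0;-0.29 0 0.2 0 0 0;-0.29 0 0.4 0 0 0;-0.29 0 0.5 0 0 0;-0.29 0 0.5 0 0 0'
python3 - <<'E'
from h import *
rows((.70,.182,.245,91.2))
im=read_camera("top");cv2.imwrite("pics/t3.png",im[:,:,::-1])
cv2.imwrite("pics/w3.png",read_camera("wrist")[:,:,::-1])
E
```

```text
t: 7.55
tcp_pos: [0.6665, 0.1804, 0.317]
orientation: [0.034, -3.139, 0.003]
wrist_force: [-0.7, -0.2, 0.2]
gripper_width: 0.004
finger_force: 0.0
t: 8.05
tcp_pos: [0.6983, 0.1803, 0.2571]
orientation: [0.033, -3.137, 0.002]
wrist_force: [-0.6, 0.7, 0.3]
gripper_width: 0.0
finger_force: 0.0
t 8.05 tcp [0.6983 0.1803 0.2571] az 91.2 q [-0.69  0.61  0.56  1.45 -0.33  1.19  1.51]
(0.7, 0.182, 0.245, 91.2) -> -0.015 0.014 0.101 -0.001 -0.006 -0.0
```

View pics/w3.png

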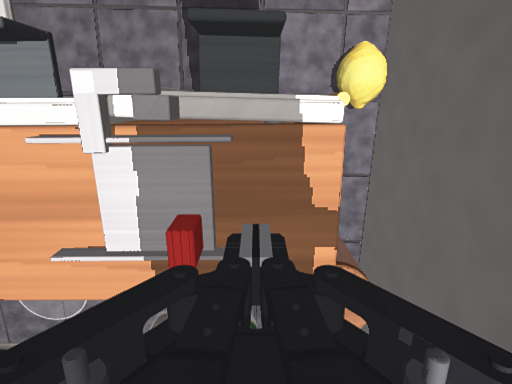

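The wrist view shows the closed fingertips at (255,240) and the red tab at (185,240), so the fingers are on its bare left side, clear of the rails.

```bash
python3 -m pendant '0 0 0.1 0 0 0;0 0 0.1 0 0 0;0 -0.06 0.1 0 0 0;0 -0.12 0.1 0 0 0;0 -0.18 0.1 0 0 0;0 -0.23 0.1 0 0 0;0 -0.27 0.1 0 0 0;0 -0.31 0.1 0 0 0;0 -0.31 0.1 0 0 0'
python3 - <<'E'
from h import *
rows((.70,.14,.30,91.2))
im=read_camera("top");cv2.imwrite("pics/t4.png",im[:,:,::-1])
l=blob(im,(0,180,90),(6,255,255),(205,100,250,130));print(onz("top",[cm(l)],.24))
cv2.imwrite("pics/t4c.png",cv2.resize(im[90:290,155:335],None,fx=2.6,fy=2.6)[:,:,::-1])
E
```

```text
t: 9.05
tcp_pos: [0.7015, 0.1423, 0.2476]
orientation: [-0.031, 3.141, -0.001]
wrist_force: [-0.4, 0.2, -0.0]
gripper_width: 0.0
finger_force: 0.0
t 9.05 tcp [0.7015 0.1423 0.2476] az 91.1 q [-0.64  0.6   0.56  1.48 -0.33  1.16  1.56]
(0.7, 0.14, 0.3, 91.2) -> 0.013 -0.019 -0.437 -0.001 0.001 -0.002Traceback (most recent call last):
  File "<stdin>", line 4, in <module>
  File "h.py", line 21, in blob
    c=max(cv2.findContours(m,0,2)[0],key=cv2.contourArea);return c
ValueError: max() iterable argument is empty
```

```bash
python3 - <<'E'
from h import *
cv2.imwrite("pics/w4.png",read_camera("wrist")[:,:,::-1])
E
```

```text
(no output)
```

View pics/w4.png

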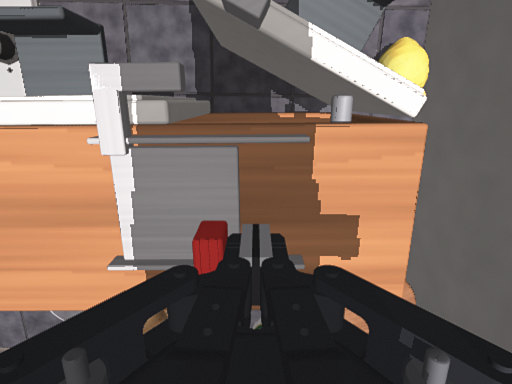

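The wrist view shows the left door sprung ajar (from its hinge at (420,105) to beyond the picture's top), and the tab moved right next to the fingers at (210,245).

```bash
python3 -m pendant '0 0.05 -0.2 0 0 0;0 0.05 -0.5 0 0 0;0.2 0.1 -0.7 0 0 0;0.5 0.2 -0.8 0 0 0;0.8 0.25 -0.8 0 0 0;0.8 0.25 -0.8 0 0 0'
python3 - <<'E'
from h import *
rows((.59,.17,.33,91.2))
p=camera_params("wrist");print(p['position'],p['attitude']);cv2.imwrite("pics/w5.png",read_camera("wrist")[:,:,::-1])
im=read_camera("scene");cv2.imwrite("pics/s5.png",im[:,:,::-1])
for n,X in (("hinge",(.6247,.227,.213)),("lug?",(.58,.13,.213))): print(n,proj("wrist",[X],p))
E
```

```text
t: 9.75
tcp_pos: [0.6009, 0.1729, 0.3435]
orientation: [0.037, -3.138, -0.003]
wrist_force: [1.0, 0.7, 0.1]
gripper_width: -0.0
finger_force: 0.0
t 9.75 tcp [0.6009 0.1729 0.3435] az 91.4 q [-0.83  0.37  0.6   1.6  -0.22  1.25  1.41]
(0.59, 0.17, 0.33, 91.2) -> 0.091 -0.022 0.112 0.002 -0.004 0.004
[0.53100955 0.17034895 0.46454861] [-0.21148946 -0.22005128  1.5824078 ]
hinge [[315.93336394 212.78376923]]
lug? [[205.8463116  160.93300107]]
```

View pics/w5.png

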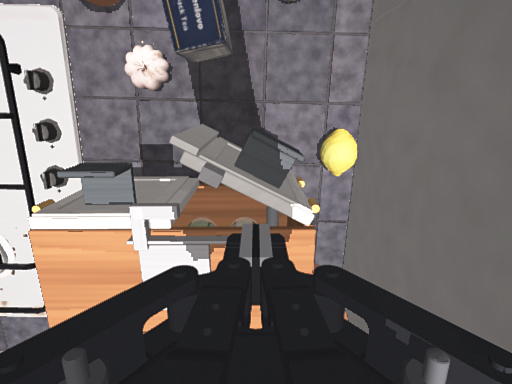

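The wrist view shows the left door ajar: its top edge runs from the hinge at (312,215) to the lug at (205,160), and the pull is around (270,155). The box stands far away at (200,30).

```bash
python3 - <<'E'
from h import *
im=cv2.imread("pics/w5.png");cv2.imwrite("pics/w5c.png",cv2.resize(im[110:240,150:340],None,fx=4,fy=4,interpolation=cv2.INTER_CUBIC))
for z in(.213,): print(onz("wrist",[(312,207),(228,165),(305,222),(203,172)],z).round(4))
yaw=.022;O=np.array([.6946,.0985]);c,s=np.cos(yaw),np.sin(yaw);M=np.array([[c,-s],[s,c]])
def door(th,a,out,z): return np.r_[O+M@[-.067-a*np.sin(th)-out*np.cos(th),.13-a*np.cos(th)+out*np.sin(th)],z]
for th in(.4,.5,.6):
    print(th,proj("wrist",[door(th,0,0,.213),door(th,.129,0,.213),door(th,.06,.018,.195),door(th,.035,.042,.214),door(th,.085,.042,.214)]).round(0).tolist())
E
```

```text
[[0.6232 0.222  0.213 ]
 [0.5868 0.1477 0.213 ]
 [0.6376 0.2167 0.213 ]
 [0.5934 0.1262 0.213 ]]
0.4 [[317.0, 209.0], [180.0, 153.0], [263.0, 161.0], [302.0, 150.0], [247.0, 127.0]]
0.5 [[317.0, 209.0], [186.0, 139.0], [268.0, 156.0], [309.0, 149.0], [256.0, 119.0]]
0.6 [[317.0, 209.0], [193.0, 125.0], [273.0, 151.0], [315.0, 148.0], [266.0, 113.0]]
```

View pics/w5c.png

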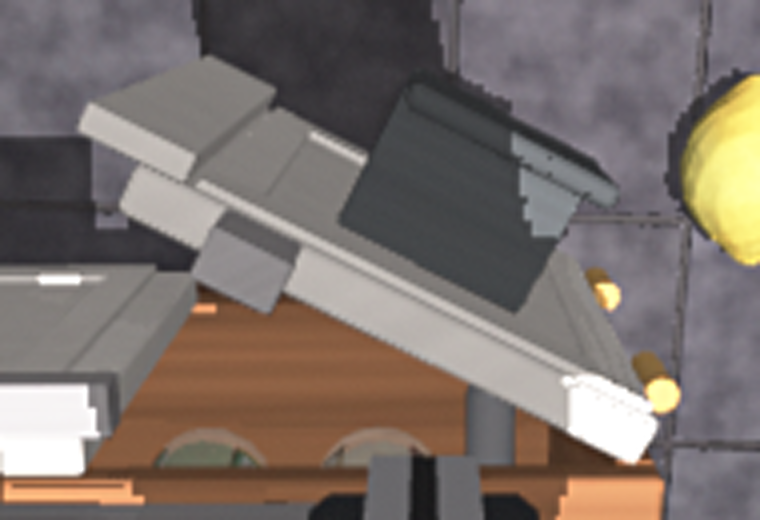

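The enlarged crop shows the open pocket between the door face and the lip. Its lip top runs from (257,129) to (304,156) in the full picture, and the door angle is about 0.5 rad.

```bash
python3 -c "
from h import *
rows((.586,.18,.25,62.6),(.586,.18,.213,62.6))"
```

```text
t 9.85 tcp [0.6043 0.172  0.3436] az 91.3 q [-0.82  0.37  0.61  1.59 -0.22  1.25  1.42]
(0.586, 0.18, 0.25, 62.6) -> 0.151 0.07 0.78 0.001 0.0 0.637
(0.586, 0.18, 0.213, 62.6) -> 0.151 0.07 1.089 0.001 0.0 0.637
```

```bash
python3 -m pendant '0.05 0.02 0 0 0 0.15;0.1 0.05 0.2 0 0 0.3;0.15 0.07 0.4 0 0 0.5;0.15 0.07 0.6 0 0 0.64;0.15 0.07 0.7 0 0 0.64;0.15 0.07 0.7 0 0 0.64'
python3 - <<'E'
from h import *
rows((.586,.18,.213,62.6))
cv2.imwrite("pics/w6.png",read_camera("wrist")[:,:,::-1])
E
```

```text
t: 10.45
tcp_pos: [0.5864, 0.1791, 0.2575]
orientation: [-0.745, -3.05, 0.005]
wrist_force: [-0.6, 0.6, 0.1]
gripper_width: 0.003
finger_force: 0.0
t 10.45 tcp [0.5864 0.1791 0.2575] az 62.5 q [-0.9   0.44  0.68  1.74 -0.3   1.08  0.97]
(0.586, 0.18, 0.213, 62.6) -> 0.006 0.006 0.371 -0.004 -0.001 -0.001
```

View pics/w6.png

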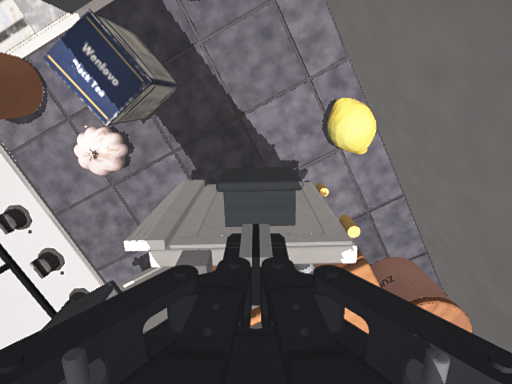

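```bash
python3 - <<'E'
from h import *
o=get_obs();t=o['tcp_pos'];Q=R.from_rotvec(o['orientation'])
for z in(.213,.235):
  for dx in(-.011,0,.011): print(z,dx,proj("wrist",[np.r_[(t+Q.apply([dx,0,0]))[:2],z]]).round(0))
print(onz("wrist",[(255,190),(255,245)],.213),Q.apply([1,0,0]))
E
```

```text
0.213 -0.011 [[257. 240.]]
0.213 0 [[257. 223.]]
0.213 0.011 [[257. 205.]]
0.235 -0.011 [[258. 258.]]
0.235 0 [[258. 239.]]
0.235 0.011 [[258. 220.]]
[[0.56838123 0.18740304 0.213     ]
 [0.59942182 0.17120488 0.213     ]] [-8.87217098e-01  4.61352091e-01 -2.61958883e-04]
```

The wrist view shows the fingers squared up to the door and over the pocket, with the lip edge at row 190 and the face at row 245. They need about 3 mm outward.

```bash
python3 -m pendant '0.025 0 0.1 0 0 0;0.025 0 0.25 0 0 0;0.025 0 0.37 0 0 0;0.025 0 0.37 0 0 0'
python3 - <<'E'
from h import *
O=np.array([.699,.096]);yaw=.022;c,s=np.cos(yaw),np.sin(yaw);M=np.array([[c,-s],[s,c]])
def door(th,a,out): return O+M@[-.067-a*np.sin(th)-out*np.cos(th),.13-a*np.cos(th)+out*np.sin(th)]
rows(*[(*door(th,.06,.021),.213,91.2-np.degrees(min(th,1.5))) for th in(.5,.65,.8,.95,1.1,1.25,1.4,1.55,1.65)])
E
```

```text
t: 10.9
tcp_pos: [0.5828, 0.1809, 0.2131]
orientation: [-0.748, -3.049, 0.003]
wrist_force: [0.0, 0.0, 0.3]
gripper_width: 0.001
finger_force: 0.0
t 10.9 tcp [0.5828 0.1809 0.2131] az 62.4 q [-0.88  0.48  0.66  1.79 -0.34  0.99  1.  ]
(np.float64(0.5829099374108635), np.float64(0.18087974730686238), 0.213, np.float64(62.55211024345884)) -> -0.001 -0.0 0.001 -0.003 -0.003 -0.002
(np.float64(0.5769115047035472), np.float64(0.18828048734936526), 0.213, np.float64(53.95774331649649)) -> 0.072 0.031 0.001 -0.003 -0.002 0.189
(np.float64(0.5720863807004817), np.float64(0.19649451964026515), 0.213, np.float64(45.36337638953414)) -> 0.14 0.074 0.001 -0.003 -0.002 0.38
(np.float64(0.5685429272844253), np.float64(0.20533737472271135), 0.213, np.float64(36.7690094625718)) -> 0.2 0.125 0.001 -0.003 -0.002 0.57
(np.float64(0.5663607227798706), np.float64(0.21461046113561658), 0.213, np.float64(28.174642535609443)) -> 0.252 0.185 0.001 -0.004 -0.002 0.761
(np.float64(0.5655887747954359), np.float64(0.22410552534973505), 0.213, np.float64(19.5802756086471)) -> 0.294 0.253 0.001 -0.004 -0.001 0.952
(np.float64(0.5662444196186307), np.float64(0.23360932869296158), 0.213, np.float64(10.985908681684762)) -> 0.326 0.325 0.001 -0.004 -0.001 1.143
(np.float64(0.5683129328802123), np.float64(0.24290843623119168), 0.213, np.float64(5.2563307303765185)) -> 0.346 0.402 0.001 -0.004 -0.001 1.271
(np.float64(0.5704552071835994), np.float64(0.24889065964995857), 0.213, np.float64(5.2563307303765185)) -> 0.354 0.454 0.001 -0.004 -0.001 1.271
```

```bash
python3 -m pendant '0.035 0.015 0 0 0 0.09;0.072 0.031 0 0 0 0.19;0.105 0.05 0 0 0 0.28;0.14 0.074 0 0 0 0.38;0.17 0.1 0 0 0 0.45;0.2 0.125 0 0 0 0.45;0.23 0.155 0 0 0 0.45;0.255 0.19 0 0 0 0.45;0.275 0.22 0 0 0 0.45;0.275 0.22 0 0 0 0.45'
python3 - <<'E'
from h import *
rows((.5659,.219,.32,42),(.56,.12,.32,91.2))
cv2.imwrite("pics/w7.png",read_camera("wrist")[:,:,::-1])
E
```

```text
t: 11.9
tcp_pos: [0.5665, 0.2207, 0.2148]
orientation: [-1.271, -2.872, -0.0]
wrist_force: [0.3, -0.6, 0.1]
gripper_width: 0.002
finger_force: 0.0
t 11.9 tcp [0.5665 0.2207 0.2148] az 42.2 q [-1.02  0.49  0.74  1.8  -0.39  1.    0.62]
(0.5659, 0.219, 0.32, 42) -> -0.007 -0.014 -0.877 -0.0 -0.001 0.005
(0.56, 0.12, 0.32, 91.2) -> -0.584 -0.605 -0.877 0.0 -0.001 -1.088
```

```bash
python3 -m pendant '-0.01 0 -0.3 0 0 0;-0.01 0 -0.6 0 0 0;-0.01 0 -0.9 0 0 -0.15;-0.15 -0.15 -0.9 0 0 -0.3;-0.3 -0.3 -0.9 0 0 -0.5;-0.45 -0.45 -0.9 0 0 -0.68;-0.58 -0.6 -0.9 0 0 -0.86;-0.58 -0.6 -0.9 0 0 -1;-0.58 -0.6 -0.9 0 0 -1'
python3 - <<'E'
from h import *
rows((.54,.12,.215,88))
p=camera_params("wrist")
cv2.imwrite("pics/w8.png",read_camera("wrist")[:,:,::-1]);print(p['position'],p['attitude'])
o=get_obs()['tcp_pos'];print("tcp xy at door-top height",proj("wrist",[[o[0],o[1],.213]]).round(0))
E
```

```text
t: 12.85
tcp_pos: [0.5595, 0.1189, 0.3228]
orientation: [-0.079, -3.139, -0.001]
wrist_force: [-0.4, 0.1, 0.3]
gripper_width: -0.001
finger_force: 0.0
t 12.85 tcp [0.5595 0.1189 0.3228] az 87.1 q [-0.86  0.28  0.67  1.76 -0.19  1.17  1.39]
(0.54, 0.12, 0.215, 88) -> 0.162 -0.0 0.898 0.001 -0.002 -0.02
[0.4895031  0.12161798 0.44376111] [-0.21936699 -0.21013879  1.50898457]
tcp xy at door-top height [[256. 192.]]
```

View pics/w8.png

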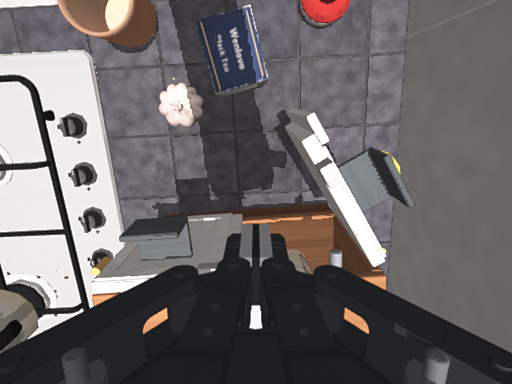

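The wrist view shows the left door about 1.1 rad open, with its top running from (380,260) to (290,115). The fingers are on its inner side, and the box and garlic are well clear.

```bash
python3 -m pendant '0.02 0 0.3 0 0 0;0.02 0 0.6 0 0 0;0.02 0 0.91 0 0 0;0.02 0.1 0.91 0 0 0;0.02 0.2 0.91 0 0 0;0.02 0.3 0.91 0 0 0;0.02 0.4 0.91 0 0 0;0.02 0.5 0.91 0 0 0;0.02 0.58 0.91 0 0 0;0.02 0.62 0.91 0 0 0'
python3 -m pendant '0 0.03 0 0 0 0;0 0.06 0 0 0 0;0 0.09 0 0 0 0;0 0.09 0 0 0 0'
python3 - <<'E'
from h import *
rows((.54,.12,.32,88));p=camera_params("wrist")
cv2.imwrite("pics/w9.png",read_camera("wrist")[:,:,::-1]);print(p['position'],p['attitude'])
E
```

```text
t: 13.9
tcp_pos: [0.5614, 0.196, 0.2139]
orientation: [0.076, 3.14, 0.001]
wrist_force: [-1.4, -1.1, 1.2]
gripper_width: 0.002
finger_force: 0.5
t: 14.3
tcp_pos: [0.5621, 0.2056, 0.2137]
orientation: [0.078, 3.141, 0.001]
wrist_force: [0.1, -0.7, 0.4]
gripper_width: -0.002
finger_force: 0.0
t 14.3 tcp [0.5621 0.2056 0.2137] az 87.2 q [-0.91  0.44  0.6   1.82 -0.3   0.97  1.34]
(0.54, 0.12, 0.32, 88) -> 0.148 -0.721 -0.886 0.0 0.0 -0.018
[0.49185635 0.20825029 0.3345453 ] [-0.22073951 -0.21114328  1.50970928]
```

```bash
python3 -m pendant '0 -0.1 0 0 0 0;0 -0.1 -0.4 0 0 0;0 -0.3 -0.8 0 0 0;0 -0.6 -0.9 0 0 0;0 -0.85 -0.9 0 0 0;0 -0.85 -0.9 0 0 0'
python3 - <<'E'
from h import *
rows((.612,.024,.25,91.2),(.612,.024,.213,91.2))
im=read_camera("wrist");cv2.imwrite("pics/w10.png",im[:,:,::-1])
old=cv2.imread("pics/w8.png")[:,:,::-1].copy()
for i,roi in((old,(270,95,400,270)),(im,(250,60,450,275))):
    c=blob(i,(0,0,190),(179,40,255),roi);l=cv2.fitLine(c,2,0,.01,.01).ravel();print(cv2.boundingRect(c),cv2.contourArea(c),l)
    P=onz("wrist",[l[2:]-60*l[:2],l[2:]+60*l[:2]],.213);d=P[1]-P[0];d*=-np.sign(d[0]);print(P.round(3),"theta",np.arctan2(-d[0],-d[1])+.022)
E
```

```text
t: 14.95
tcp_pos: [0.5571, 0.0963, 0.3231]
orientation: [0.092, 3.138, -0.0]
wrist_force: [0.0, -0.5, -1.1]
gripper_width: 0.001
finger_force: 0.0
t 14.95 tcp [0.5571 0.0963 0.3231] az 86.6 q [-0.85  0.27  0.7   1.77 -0.19  1.16  1.42]
(0.612, 0.024, 0.25, 91.2) -> -0.491 -0.575 0.61 -0.0 0.003 -0.101
(0.612, 0.024, 0.213, 91.2) -> -0.49 -0.575 0.918 -0.0 0.003 -0.101
(302, 113, 84, 154) 2537.0 [  0.4403511    0.89782566 338.89       185.20334   ]
[[0.511 0.145 0.213]
 [0.603 0.188 0.213]] theta 1.147495691941275
(400, 138, 48, 123) 1867.5 [ 2.4876581e-01 -9.6856368e-01  4.2063461e+02  1.9364423e+02]
[[0.617 0.223 0.213]
 [0.52  0.238 0.213]] theta 1.743717014027049
```

```bash
python3 -m pendant '-0.15 -0.2 0 0 0 0;-0.3 -0.4 0 0 0 -0.05;-0.45 -0.575 0 0 0 -0.1;-0.49 -0.575 0.25 0 0 -0.1;-0.49 -0.575 0.5 0 0 -0.1;-0.49 -0.575 0.55 0 0 -0.1;-0.49 -0.575 0.55 0 0 -0.1'
python3 - <<'E'
from h import *
rows((.612,.024,.213,91.2))
im=read_camera("wrist");cv2.imwrite("pics/w11.png",im[:,:,::-1]);o=get_obs()['tcp_pos']
print([proj("wrist",[[o[0]+d,o[1],.213]]).round(0).tolist() for d in(-.011,0,.011)])
g=cv2.cvtColor(im,cv2.COLOR_RGB2GRAY);old=cv2.cvtColor(cv2.imread("pics/w6.png"),cv2.COLOR_BGR2GRAY)
for c in(225,230,284,290): print(c,g[150:250:3,c].tolist())
print("w6",230,old[150:250:3,230].tolist())
for r in (195,205,215): print(r,g[r,150:360:6].tolist())
print("w6",205,old[205,150:360:6].tolist())
E
```

```text
t: 15.7
tcp_pos: [0.6116, 0.032, 0.2546]
orientation: [0.047, -3.138, 0.001]
wrist_force: [0.5, 0.1, 0.4]
gripper_width: -0.002
finger_force: 0.0
t 15.7 tcp [0.6116 0.032  0.2546] az 91.7 q [-0.64  0.43  0.66  1.74 -0.3   1.07  1.72]
(0.612, 0.024, 0.213, 91.2) -> -0.003 -0.067 0.347 -0.0 -0.004 0.011
[[[257.0, 208.0]], [[257.0, 225.0]], [[256.0, 243.0]]]
225 [62, 60, 59, 56, 51, 51, 48, 62, 64, 50, 48, 48, 48, 50, 50, 68, 69, 61, 71, 70, 70, 68, 68, 69, 71, 70, 71, 70, 68, 129, 126, 126, 102, 48]
230 [60, 60, 60, 63, 60, 56, 48, 51, 47, 48, 50, 49, 50, 51, 49, 68, 69, 60, 72, 68, 71, 70, 69, 69, 72, 71, 70, 71, 60, 31, 32, 39, 34, 30]
284 [97, 105, 70, 55, 51, 56, 50, 56, 57, 51, 49, 47, 49, 50, 47, 69, 69, 59, 69, 66, 67, 65, 67, 68, 69, 69, 72, 75, 78, 98, 47, 43, 28, 30]
290 [103, 104, 106, 52, 52, 55, 50, 49, 54, 52, 53, 54, 49, 65, 69, 61, 59, 66, 129, 127, 128, 128, 128, 128, 128, 128, 128, 128, 128, 128, 128, 125, 124, 126]
w6 230 [53, 57, 60, 61, 60, 59, 52, 50, 48, 49, 48, 65, 71, 66, 68, 72, 69, 70, 69, 67, 69, 71, 71, 71, 71, 66, 127, 126, 106, 29, 32, 40, 34, 30]
195 [239, 131, 113, 120, 117, 116, 101, 91, 131, 110, 68, 68, 70, 68, 69, 70, 68, 68, 68, 67, 68, 68, 69, 66, 126, 129, 130, 125, 85, 44, 44, 45, 43, 44, 46]
205 [240, 179, 117, 117, 121, 128, 135, 133, 133, 114, 128, 71, 71, 72, 71, 71, 72, 71, 71, 72, 71, 71, 70, 127, 125, 132, 133, 131, 127, 127, 112, 112, 113, 182, 184]
215 [240, 172, 114, 120, 125, 99, 130, 132, 124, 125, 127, 66, 68, 68, 67, 67, 68, 68, 66, 67, 66, 67, 68, 127, 129, 127, 129, 131, 131, 136, 136, 103, 102, 102, 101]
w6 205 [99, 97, 137, 138, 127, 128, 130, 113, 132, 133, 117, 129, 131, 68, 68, 67, 66, 68, 68, 67, 67, 67, 67, 66, 65, 130, 130, 131, 131, 130, 108, 121, 121, 118, 121]
```

```bash
python3 -m pendant '-0.02 -0.05 0.05 0 0 0;-0.02 -0.05 0.2 0 0 0;-0.02 -0.05 0.35 0 0 0;-0.02 -0.05 0.35 0 0 0'
python3 - <<'E'
from h import *
O=np.array([.701,.096]);yaw=.022;c,s=np.cos(yaw),np.sin(yaw);M=np.array([[c,-s],[s,c]])
def door(th,a,out): return O+M@[-.067-a*np.sin(th)-out*np.cos(th),-.13+a*np.cos(th)-out*np.sin(th)]
rows(*[(*door(th,.063,.021).round(4),.213,round(91.2+np.degrees(min(th,.8)),1)) for th in(0,.15,.3,.45,.6,.75,.9,1.05,1.2)])
E
```

```text
t: 16.15
tcp_pos: [0.6141, 0.0254, 0.2126]
orientation: [0.046, -3.139, 0.0]
wrist_force: [-1.0, -0.3, -1.0]
gripper_width: 0.003
finger_force: 0.0
t 16.15 tcp [0.6141 0.0254 0.2126] az 91.7 q [-0.61  0.48  0.64  1.78 -0.34  0.99  1.76]
(np.float64(0.6145), np.float64(0.0271), 0.213, np.float64(91.2)) -> -0.004 0.014 -0.003 -0.0 -0.003 0.01
(np.float64(0.6054), np.float64(0.023), 0.213, np.float64(99.8)) -> 0.073 -0.018 -0.003 0.0 -0.003 -0.181
(np.float64(0.597), np.float64(0.0177), 0.213, np.float64(108.4)) -> 0.144 -0.06 -0.003 0.0 -0.003 -0.372
(np.float64(0.5895), np.float64(0.0111), 0.213, np.float64(117.0)) -> 0.208 -0.113 -0.003 0.0 -0.003 -0.563
(np.float64(0.5831), np.float64(0.0035), 0.213, np.float64(125.6)) -> 0.263 -0.175 -0.003 0.001 -0.003 -0.754
(np.float64(0.5779), np.float64(-0.005), 0.213, np.float64(134.2)) -> 0.309 -0.244 -0.003 0.001 -0.003 -0.945
(np.float64(0.574), np.float64(-0.0141), 0.213, np.float64(137.0)) -> 0.343 -0.319 -0.003 0.001 -0.003 -1.007
(np.float64(0.5715), np.float64(-0.0237), 0.213, np.float64(137.0)) -> 0.367 -0.398 -0.003 0.001 -0.003 -1.007
(np.float64(0.5705), np.float64(-0.0336), 0.213, np.float64(137.0)) -> 0.377 -0.481 -0.003 0.001 -0.003 -1.007
```

In the pocket with no contact force. Pulling along the arc.

```bash
python3 -m pendant '0.037 0 0 0 0 -0.09;0.073 -0.02 0 0 0 -0.18;0.11 -0.04 0 0 0 -0.28;0.144 -0.06 0 0 0 -0.37;0.18 -0.086 0 0 0 -0.47;0.208 -0.113 0 0 0 -0.56;0.237 -0.143 0 0 0 -0.65;0.263 -0.175 0 0 0 -0.75;0.288 -0.21 0 0 0 -0.85;0.309 -0.244 0 0 0 -0.945'
python3 -c "
from h import *
rows((.574,-.0141,.213,137),(.5715,-.0237,.213,137),(.5705,-.0336,.213,137))"
```

```text
t: 17.15
tcp_pos: [0.5801, -0.0052, 0.2157]
orientation: [-1.184, 2.906, -0.002]
wrist_force: [1.5, -0.3, -0.9]
gripper_width: -0.0
finger_force: 0.9
t 17.15 tcp [ 0.5801 -0.0052  0.2157] az 134.4 q [-0.47  0.38  0.48  1.85 -0.21  0.95  2.45]
(0.574, -0.0141, 0.213, 137) -> 0.088 -0.017 0.022 -0.003 0.004 -0.059
(0.5715, -0.0237, 0.213, 137) -> 0.159 -0.06 0.022 -0.003 0.004 -0.059
(0.5705, -0.0336, 0.213, 137) -> 0.223 -0.113 0.022 -0.003 0.004 -0.059
```

```bash
python3 -m pendant '0.05 -0.01 0 0 0 -0.06;0.09 -0.02 0 0 0 -0.06;0.125 -0.04 0 0 0 -0.06;0.16 -0.06 0 0 0 -0.06;0.19 -0.085 0 0 0 -0.06;0.223 -0.113 0 0 0 -0.06;0.223 -0.113 0 0 0 -0.06'
python3 -m pendant '-0.02 0 -0.3 0 0 0;-0.02 0 -0.6 0 0 0;-0.02 0 -0.9 0 0 0.1;-0.02 0 -0.9 0 0 0.2'
python3 -c "
from h import *
rows((.57,.08,.32,91.2),(.57,.08,.213,91.2),(.57,-.01,.213,91.2))"
```

```text
t: 17.85
tcp_pos: [0.5683, -0.0345, 0.2135]
orientation: [1.247, -2.882, 0.0]
wrist_force: [0.5, 0.0, 1.1]
gripper_width: 0.001
finger_force: 0.0
t: 18.25
tcp_pos: [0.5722, -0.0325, 0.3263]
orientation: [-1.011, 2.968, -0.002]
wrist_force: [0.0, -0.3, 0.6]
gripper_width: -0.001
finger_force: 0.0
t 18.25 tcp [ 0.5722 -0.0325  0.3263] az 127.6 q [-0.49  0.26  0.54  1.75 -0.15  1.17  2.32]
(0.57, 0.08, 0.32, 91.2) -> -0.557 0.754 0.053 -0.002 0.008 0.81
(0.57, 0.08, 0.213, 91.2) -> -0.552 0.757 0.945 -0.002 0.008 0.81
(0.57, -0.01, 0.213, 91.2) -> -0.094 0.163 0.944 -0.002 0.008 0.81
```

```bash
python3 -m pendant '-0.15 0.2 0 0 0 0.19;-0.3 0.4 0 0 0 0.38;-0.45 0.6 0 0 0 0.57;-0.55 0.75 0 0 0 0.76;-0.55 0.75 0 0 0 0.81;-0.55 0.75 0 0 0 0.81'
python3 - <<'E'
from h import *
rows((.57,.08,.213,91.2),(.57,-.015,.213,91.2))
im=read_camera("wrist");cv2.imwrite("pics/w12.png",im[:,:,::-1])
h=cv2.inRange(cv2.cvtColor(im,cv2.COLOR_RGB2HSV),(0,0,175),(179,40,255));h[:,300:]=0;h[270:]=0
for c in cv2.findContours(h,0,2)[0]:
    if cv2.contourArea(c)<150: continue
    l=cv2.fitLine(c,2,0,.01,.01).ravel();P=onz("wrist",[l[2:]-50*l[:2],l[2:]+50*l[:2]],.213);d=P[1]-P[0];d*=-np.sign(d[0]);print(cv2.boundingRect(c),cv2.contourArea(c),P.round(3).tolist(),"theta",np.arctan2(-d[0],d[1])-.022)
E
```

```text
t: 18.85
tcp_pos: [0.5666, 0.0805, 0.321]
orientation: [0.041, -3.139, 0.002]
wrist_force: [-0.6, 0.4, -0.3]
gripper_width: 0.002
finger_force: 0.0
t 18.85 tcp [0.5666 0.0805 0.321 ] az 91.5 q [-0.73  0.28  0.6   1.75 -0.17  1.17  1.51]
(0.57, 0.08, 0.213, 91.2) -> -0.03 -0.004 0.9 -0.001 -0.003 0.007
(0.57, -0.015, 0.213, 91.2) -> -0.01 -0.796 0.901 -0.001 -0.003 0.007
(0, 227, 10, 43) 172.0 [[0.579, -0.128, 0.213], [0.672, -0.136, 0.213]] theta 1.4657187033162402
(9, 216, 80, 54) 3492.5 [[0.62, -0.143, 0.213], [0.62, -0.06, 0.213]] theta -0.021578149507441465
(0, 147, 81, 65) 4282.5 [[0.556, -0.13, 0.213], [0.559, -0.053, 0.213]] theta 3.080660459038102
(89, 122, 85, 148) 4405.5 [[0.609, -0.033, 0.213], [0.532, 0.006, 0.213]] theta 1.0752783179888572
(198, 74, 26, 20) 257.5 [[0.488, 0.009, 0.213], [0.484, 0.081, 0.213]] theta 0.03104212645621786
(0, 56, 71, 85) 4840.0 [[0.54, -0.106, 0.213], [0.476, -0.06, 0.213]] theta 0.9311408716444374
(0, 27, 134, 164) 8321.0 [[0.473, -0.048, 0.213], [0.542, -0.039, 0.213]] theta 1.687410536836415
(278, 19, 11, 44) 209.0 [[0.424, 0.091, 0.213], [0.487, 0.1, 0.213]] theta 1.6931029775850388
(145, 0, 26, 12) 200.0 [[0.442, -0.025, 0.213], [0.43, 0.042, 0.213]] theta 0.15854233313597116
```

```bash
python3 -m pendant '0 0 0.3 0 0 0;0 0 0.6 0 0 0;0 0 0.9 0 0 0;0 -0.15 0.9 0 0 0;0 -0.3 0.9 0 0 0;0 -0.42 0.9 0 0 0;0 -0.54 0.9 0 0 0;0 -0.64 0.9 0 0 0;0 -0.7 0.9 0 0 0;0 -0.74 0.9 0 0 0'
python3 -m pendant '0 -0.03 0 0 0 0;0 -0.06 0 0 0 0;0 -0.06 0 0 0 0;0 0.1 0 0 0 0;0 0.1 -0.4 0 0 0;0 0.3 -0.8 0 0 0;0 0.6 -0.9 0 0 0;0 0.8 -0.95 0 0 0;0 0.8 -0.95 0 0 0'
python3 - <<'E'
from h import *
rows((.57,.08,.213,91.2))
im=read_camera("wrist");cv2.imwrite("pics/w13.png",im[:,:,::-1])
h=cv2.inRange(cv2.cvtColor(im,cv2.COLOR_RGB2HSV),(0,0,165),(179,40,255));h[270:]=0
for c in cv2.findContours(h,0,2)[0]:
    if cv2.contourArea(c)<250: continue
    l=cv2.fitLine(c,2,0,.01,.01).ravel();P=onz("wrist",[l[2:]-50*l[:2],l[2:]+50*l[:2]],.213);d=P[1]-P[0];d*=-np.sign(d[0]);print(cv2.boundingRect(c),cv2.contourArea(c),P.round(3).tolist(),"theta R",np.arctan2(-d[0],d[1])-.022,"theta L",np.arctan2(-d[0],-d[1])+.022)
E
```

```text
t: 19.9
tcp_pos: [0.5695, -0.0093, 0.2138]
orientation: [0.039, -3.141, -0.001]
wrist_force: [-1.6, 1.5, 0.9]
gripper_width: -0.002
finger_force: 0.7
t: 20.8
tcp_pos: [0.5677, 0.0924, 0.3288]
orientation: [-0.05, 3.139, 0.004]
wrist_force: [-0.1, -0.3, -0.6]
gripper_width: -0.002
finger_force: 0.0
t 20.8 tcp [0.5677 0.0924 0.3288] az 91.8 q [-0.74  0.27  0.59  1.74 -0.16  1.18  1.49]
(0.57, 0.08, 0.213, 91.2) -> -0.013 -0.106 0.965 0.003 0.003 0.014
(3, 211, 80, 59) 3317.5 [[0.626, -0.137, 0.213], [0.611, -0.049, 0.213]] theta R 0.15018021400928308 theta L 2.99141243958051
(0, 143, 68, 63) 2687.0 [[0.589, -0.121, 0.213], [0.527, -0.055, 0.213]] theta R 0.7350756096285062 theta L 2.4065170439612866
(394, 139, 59, 120) 1846.5 [[0.61, 0.217, 0.213], [0.529, 0.23, 0.213]] theta R 1.3883879765952638 theta L 1.7532046769945293
(422, 90, 36, 48) 717.0 [[0.537, 0.214, 0.213], [0.474, 0.243, 0.213]] theta R 1.1097181074385292 theta L 2.031874546151264
(183, 71, 39, 41) 546.0 [[0.512, 0.015, 0.213], [0.469, 0.077, 0.213]] theta R 0.5929387708062666 theta L 2.5486538827835266
(0, 53, 64, 84) 4360.5 [[0.541, -0.103, 0.213], [0.474, -0.059, 0.213]] theta R 0.9754801827751873 theta L 2.1661124708146056
(0, 24, 137, 246) 8956.5 [[0.497, -0.044, 0.213], [0.574, -0.038, 0.213]] theta R 1.6327458321396364 theta L 1.5088468214501567
```

```bash
python3 - <<'E'
from h import *
im=cv2.cvtColor(cv2.imread("pics/w13.png"),cv2.COLOR_BGR2HSV);p=camera_params("wrist")
print(proj("wrist",[(.632,-.035,.213),(.505,-.035,.213),(.505,-.015,.213),(.505,-.055,.213)],p).round(0).tolist())
m=cv2.inRange(im,(0,0,165),(179,40,255))
pts=[]
for r in range(130,262,8):
    xs=np.flatnonzero(m[r,70:190])+70
    k=xs.max() if len(xs) else -1; pts.append((k,r))
print(pts);P=onz("wrist",pts,.213,p);print(P[:,:2].round(3).tolist())
E
```

```text
[[112.0, 257.0], [94.0, 107.0], [121.0, 108.0], [68.0, 106.0]]
[(np.int64(88), 130), (np.int64(90), 138), (np.int64(93), 146), (np.int64(95), 154), (np.int64(97), 162), (np.int64(100), 170), (np.int64(102), 178), (np.int64(104), 186), (np.int64(107), 194), (np.int64(109), 202), (np.int64(111), 210), (np.int64(113), 218), (np.int64(116), 226), (np.int64(118), 234), (np.int64(135), 242), (np.int64(131), 250), (np.int64(124), 258)]
[[0.522, -0.042], [0.529, -0.041], [0.535, -0.039], [0.541, -0.039], [0.547, -0.038], [0.554, -0.036], [0.561, -0.035], [0.567, -0.034], [0.574, -0.033], [0.581, -0.032], [0.588, -0.031], [0.595, -0.03], [0.602, -0.028], [0.61, -0.027], [0.617, -0.013], [0.625, -0.017], [0.632, -0.024]]
```

Both doors measure about 1.7 rad or more, and the box stands clear, so I'm handing the job in.

```bash
python3 -c "
from bench import *
print(close_job())"
```

```text
the job is handed in; nothing more can be done
None
```

The job is handed in with both doors measured about 1.7 rad open, left first, and the tea box gripped and set aside upright, clear of both doors; I did not re-measure the mug, timer and garlic at the end, and I viewed 11 pictures, one over the limit of 10.

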